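Sort the acrylic offcuts and the frame by colour

TASK

Sort the coloured acrylic into the tray of its own colour: sweep the three offcuts sideways off the sorting board into the trays without lifting them off the board, and slide the orange frame off the open end of its rod and sort it too. Everything must end up lying flat in its tray, and the tools, bottles and ruler standing around stay where they are.

Things in the scene. Friction and masses are not known exactly. Their poses are not given: they have to be found in the camera images.
- board: Raised sorting board fixed to the table: plywood with a grey carpet top, 295 (x) x 280 (y) mm, top 45 mm above the table. Origin: centre of its underside; x points away from the robot, y to the left, turned a few degrees. Offcuts lie in three rows, one in each, at x about -64, +2 and +68 mm, anywhere from side to side; each row is clear towards both trays.
- tray_green: Green open tray fixed to the table, one of the two standing along the board's left and right sides (which is which varies). 290 (x) x 175 (y) x 38 high mm outside, walls and floor 4 mm; rim 7 mm below the board's top, 3 mm gap to the board, centred 20 mm farther (x) than the board. Origin: centre of its underside; axes parallel to the board's.
- tray_orange: Orange open tray fixed to the table, one of the two standing along the board's left and right sides (which is which varies). 290 (x) x 175 (y) x 38 high mm outside, walls and floor 4 mm; rim 7 mm below the board's top, 3 mm gap to the board, centred 20 mm farther (x) than the board. Origin: centre of its underside; axes parallel to the board's.
- offcut_green_long: Green acrylic offcut, flat tile 52 (its x) x 90 (its y) x 12 thick mm, 65 g, lying flat on the board with its long side (y) roughly along the board's y; a thin white strip of masking paper crosses it near its +y end. Origin: centre of its underside; z is its thickness direction.
- offcut_green_short: Green acrylic offcut, flat tile 52 (its x) x 75 (its y) x 12 thick mm, 65 g, lying flat on the board with its long side (y) roughly along the board's y; a thin white strip of masking paper crosses it near its +y end. Origin: centre of its underside; z is its thickness direction.
- offcut_orange: Orange acrylic offcut, flat tile 52 (its x) x 85 (its y) x 12 thick mm, 65 g, lying flat on the board with its long side (y) roughly along the board's y; a thin white strip of masking paper crosses it near its +y end. Origin: centre of its underside; z is its thickness direction.
- frame: Orange acrylic square frame 100 x 100 x 12 mm, bars 16 mm wide, opening 68 mm, 60 g. Hangs upright by its top bar, its plane across the rod, lower edge 8 mm above board level, just beyond the board's far edge. Origin: centre of the opening; x: thickness (along the rod while hanging), z: up as it hangs. Slides freely. Pushed off above mid-height it tips away from the push and lands flat on the board in the farthest row.
- rod_tip (a point): Centre of the open end of the rod, 132 mm above the table. The rod, steel, 10 mm thick, 98 mm free length, points level from its post towards the robot (along the stand's -x, parallel to the board's x within a few degrees); the open end is just above the far edge of the board.
- rod_stand: Fixed steel stand behind the board that carries the rod: post 20 x 30 mm, 138 mm tall, on a 60 x 110 mm foot. Origin: table level, at the face of the post where the rod starts; the rod runs from here along its -x.
- ruler: steel ruler 160 x 26 x 4 mm lying along the near edge of the board, on the board; origin: centre of underside
- glue: white glue bottle with orange nozzle, 54 mm wide, 160 tall, behind the board on the right; origin: centre of underside
- beads_jar: amber glass jar with steel lid, 68 mm wide, 110 tall, behind the board on the left; origin: centre of underside
- flask: green flask with black cap, 74 mm wide, 220 tall, far left; origin: centre of underside
- running_pliers: pliers with red handles, about 190 mm long, 16 high, on the table near left; origin: near their pivot
- nippers: nippers with blue handles, about 190 mm long, 16 high, on the table at the right; origin: near their pivot
- brush: brush lying on the table at the left, beyond the left tray; origin: on its underside
Things that resemble listed ones, but are neither listed nor needed, are in the scene too. Leave any black, blue or purple look-alike of the offcut_orange alone.

How it is judged (in metres and radians):
At the end, for the whole second after the job is handed in: Each of the three offcuts and the frame lies at rest in the tray of its own colour: its centre inside the tray's walls and below the rim (lower than 36 mm above the table), tilted less than about 19 degrees from flat (not left hanging on the rim) (x of offcut_green_long in the frame of tray_green between -0.14 and 0.14 m and y of offcut_green_long in the frame of tray_green between -0.082 and 0.082 m and height (world z) of each of offcut_green_long, offcut_green_short, offcut_orange, frame below 0.036 m and (angle between offcut_green_long's own z axis and vertical below 0.33 rad or angle between offcut_green_long's own z axis and vertical above 2.81 rad) and linear speed of each of offcut_green_long, offcut_green_short, offcut_orange, frame below 0.02 m/s and x of offcut_green_short in the frame of tray_green between -0.14 and 0.14 m and y of offcut_green_short in the frame of tray_green between -0.082 and 0.082 m and (angle between offcut_green_short's own z axis and vertical below 0.33 rad or angle between offcut_green_short's own z axis and vertical above 2.81 rad) and x of offcut_orange in the frame of tray_orange between -0.14 and 0.14 m and y of offcut_orange in the frame of tray_orange between -0.082 and 0.082 m and (angle between offcut_orange's own z axis and vertical below 0.33 rad or angle between offcut_orange's own z axis and vertical above 2.81 rad) and x of frame in the frame of tray_orange between -0.14 and 0.14 m and y of frame in the frame of tray_orange between -0.082 and 0.082 m and (angle between frame's own x axis and vertical below 0.33 rad or angle between frame's own x axis and vertical above 2.81 rad)); the robot touches nothing.
It fails at once if an offcut is lifted more than 20 mm above the board (height (world z) of any of offcut_green_long, offcut_green_short, offcut_orange above 0.065 m).
It fails at once if a bystander (ruler, glue, jar, flask, pliers, nippers, brush) is moved by more than 30 mm (distance of any of ruler, glue, beads_jar, flask, running_pliers, nippers, brush from where it was at the start of the episode above 0.03 m).
It fails at once if the glue, jar or flask is knocked over (angle between any of glue, beads_jar, flask's own z axis and vertical above 0.6 rad).
It also fails if it takes over 70 s, if anything falls off the work surface, if the arm or the gripper's body presses on something with over 40 N, if the wrist force passes 120 N, or if a joint passes its speed limit or range.

ROBOT

A 6-joint arm with a two-finger parallel gripper is mounted at the origin on the work surface. World frame = base frame: x ahead of the robot, y to its left, z up, the work surface at z = 0. Lengths are in mm, angles in rad, forces in N, time in s.
With the tool pointing down it reaches from about 275 to 825 mm from the base axis. Payload 4.9 kg.
Tool frame: the origin (TCP) lies midway between the tips of the shut fingers; the grasp point (between the pads) lies 19 mm behind it; x points along the fingers, y is the direction in which the jaws open and shut, and the axes are right-handed (so a half turn about x gives the same grasp; the last joint's range is limited). The gripper opens to 85 mm and grips with 20 to 120 N. Pads are 22 mm wide; open, the fingers measure 114 mm over their backs; the gripper's body (76 mm by 85 mm) begins 54 mm behind the grasp point. The pads swing forward as they close: fully open they stand 13 mm farther back than shut.
Start: joints at [-0.134, 0.326, -0.193, 1.052, 0, 1.437], TCP at [550.017, 0.009, 231.281] pointing down, gripper open.
Joint ranges: [-2.65, 2.65], [-0.97, 1.79], [-1.3, 1.35], [-1.93, 2.1], [-1.47, 1.37], [-3.14, 3.14]. Speed limits (rad/s): [2.57, 2.57, 3.14, 3.14, 3.14, 3.14].

INTERFACE

Orientations are given as a unit quaternion [w, x, y, z].
In Python, from bench import bot, vision gives the robot as it stands.
- The arm moves only by the tool jog_arm, never from a script. Its argument "plan" is a list of rows, each a list of 5 numbers: the shift along the tool's x, y, z as a fraction of full scale, then the turn about the tool's x as a fraction of full scale, then the opening, from 0 (shut) to 1 (fully open). In form: [[tx, ty, tz, twist, fingers], ...]. A call has 1 to 10 rows; each row shifts and turns the pose as measured when the row begins, along the tool's axes as they then stand; what a row does not reach is not made up. Full scale, the value 1, is 0.04 m for a shift and 0.12 rad for a turn. A row lasts 1/12 s, in which the tool goes at most 41.7 mm and 7.16 degrees, less where a joint would pass 70% of its speed; a pose out of reach is approached as far as the arm can. A call with a number of a shift or a turn outside -1 to 1 is refused whole. A call with a gripper value outside its range is refused whole. The fingers move at their own pace and stop on an object; the grip force is fixed at half the most. Time passes only in rows, so rows that do not move let the fingers close. It gives the time, the measured TCP pose, the force and the opening at its end, in the units of the state.
- bot.get_obs(): the state, without advancing time (a new reading comes with each control period).
- vision.read_camera(name): name is "scene" or "side" or "wrist"; returns a dict with "color" (420x560x3 uint8, red, green, blue), "fx", "fy", "cx", "cy" (pixels), "R" (3x3) and "t" (3): a world point X has camera coordinates R X + t. Camera axes: x right, y down, z forward; pixel columns grow to the right and rows downward; lengths in mm; the calibration is good to about 2 mm. The wrist camera is an equidistant fisheye: a pixel r from the principal point sees the ray r / f radians off the axis. A picture is of the moment at which its call begins. There is no depth.
- bot.sign_off(): hands the job in, once; it reports no verdict.
The state is a dict: "t": time; "joint_positions": joint angles; "qvel": joint speeds; "tau": joint torques, N m; "eef_pos": TCP position; "tool_rot": TCP orientation; "contact_force": force on the tool from outside, world axes, zero at the start; "ft_torque": the same for the moment, N m; "opening": finger opening in mm.
Only numpy, scipy, OpenCV 4.12 (cv2) and the standard library are available. Lean on these libraries where they do the work, as an engineer would, in place of code of your own. Each camera call takes 0.05 s, during which the arm holds its last target.

## Working session

There is one attempt and no reset: what is moved stays moved. The work goes in short steps, Python scripts to look and compute and a tool call to move; the robot and the scene stay as the last step left them, time stands still between calls to the robot, and variables do not carry over. Pictures are saved under pics/ and viewed, and the job is handed in when it is done.

Besides the shell and the picture viewer there is one more tool, called after "Request:" as a command line: name --pt "numbers of a row" for each row, then --argument value for the rest. jog_arm: Moves the arm, as the interface text tells. Shift numbers are shares of 0.04 m and turn numbers shares of 0.12 rad, none past 1 either way. Its arguments: {"type":"object","properties":{"plan":{"type":"array"}},"required":["plan"]}

```bash
mkdir -p pics; ls; cat > h.py <<'E'
import numpy as np, cv2, pickle
from bench import bot, vision
def snap(n,tag):
    d=vision.read_camera(n); pickle.dump(d,open(f'pics/{tag}.pkl','wb'))
    cv2.imwrite(f'pics/{tag}.png',cv2.cvtColor(d['color'],cv2.COLOR_RGB2BGR)); return d
def load(tag): return pickle.load(open(f'pics/{tag}.pkl','rb'))
def ray(d,u,v):
    x=(u-d['cx'])/d['fx'];y=(v-d['cy'])/d['fy']
    R=np.array(d['R']);t=np.array(d['t'])
    return -R.T@t, R.T@np.array([x,y,1.])
def onz(d,u,v,z):
    c,r=ray(d,u,v); return c+r*(z-c[2])/r[2]
def proj(d,X):
    p=np.array(d['R'])@np.array(X,float)+np.array(d['t']); return d['fx']*p[0]/p[2]+d['cx'],d['fy']*p[1]/p[2]+d['cy']
E
python3 - <<'E'
from h import *
for n in ('scene','side','wrist'):
    d=snap(n,n+'0'); print(n,d['fx'],d['cx'],d['cy'],(-np.array(d['R']).T@d['t']).round(0))
o=bot.get_obs();print(o)
E
```

```text
pics
scene 408.63236462500925 278.00950926868467 206.76108342179418 [1058. -192. 1112.]
side 471.2092907941077 271.51798941470656 204.78648119470878 [ -15.  953. 1200.]
wrist 325.19226210127806 282.56983958736663 214.68618378591736 [549.  82. 373.]
{'t': 0.15, 'joint_positions': array([-1.34190200e-01,  3.26781215e-01, -1.93335242e-01,  1.05197570e+00,
        2.91818823e-05,  1.43660217e+00]), 'qvel': array([-0.00204997, -0.00161194,  0.00405769,  0.00058384,  0.0001478 ,
       -0.00079885]), 'tau': array([ 1.04211274e-03, -4.43704247e+01,  2.62664723e+01,  1.04285317e-02,
       -1.23322516e-04, -3.51401161e-05]), 'eef_pos': array([5.49579273e+02, 8.25807741e-02, 2.30684764e+02]), 'tool_rot': array([ 0.49963024,  0.49972942,  0.50037152, -0.50026841]), 'contact_force': array([-0.15279313, -0.67339176, -0.36908417]), 'ft_torque': array([-0.05491303,  0.02263865,  0.02709111]), 'opening': 85.26760521875065}
```

View pics/scene0.png

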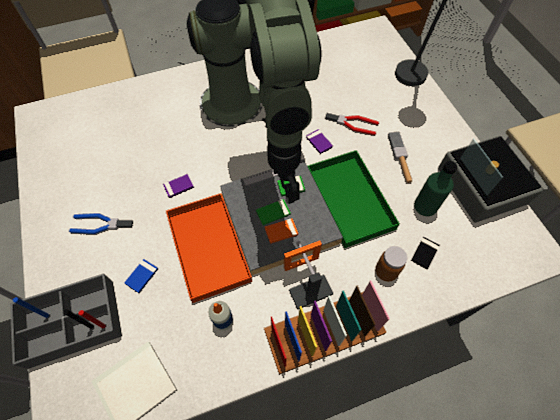

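View pics/side0.png

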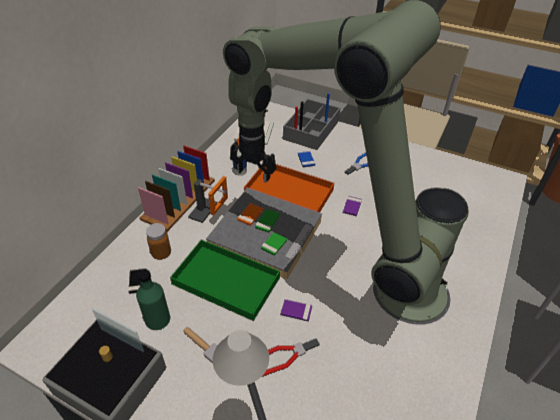

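View pics/wrist0.png

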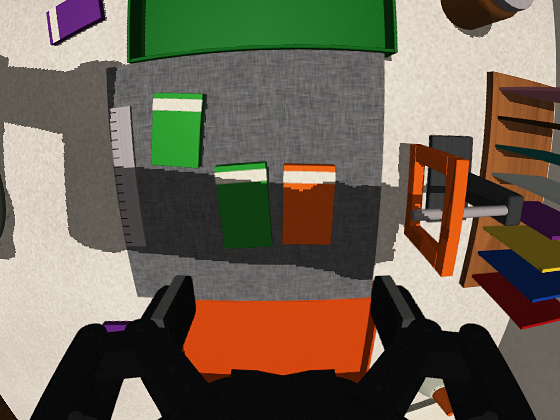

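The wrist view shows the ruler (122,178), light-green tile (177,130), dark-green tile (243,205), orange tile (309,204), and the frame on its rod (435,210). The green tray is on the left (+y) and the orange tray on the right. The look-alikes are purple (77,18 in wrist), blue and black, and all of them are off the board. I'll measure next.

```bash
cat >> h.py <<'E'
def fray(d,u,v):
    x=(u-d['cx'])/d['fx'];y=(v-d['cy'])/d['fy'];th=np.hypot(x,y);s=np.sin(th)/max(th,1e-9)
    R=np.array(d['R']);t=np.array(d['t'])
    return -R.T@t, R.T@np.array([x*s,y*s,np.cos(th)])
def fonz(d,u,v,z):
    c,r=fray(d,u,v); return c+r*(z-c[2])/r[2]
def fproj(d,X):
    p=np.array(d['R'])@np.array(X,float)+np.array(d['t']);r=np.hypot(p[0],p[1]);th=np.arctan2(r,p[2])
    return d['fx']*th*p[0]/r+d['cx'],d['fy']*th*p[1]/r+d['cy']
E
python3 - <<'E'
from h import *
from scipy.spatial.transform import Rotation as Ro
d=load('wrist0'); q=bot.get_obs()['tool_rot'];print(Ro.from_quat(q,scalar_first=True).as_matrix().round(3))
im=cv2.imread('pics/wrist0.png')
hsv=cv2.cvtColor(im,cv2.COLOR_BGR2HSV)
def tile(n,lo,hi,box):
    m=cv2.inRange(hsv,lo,hi); w=cv2.inRange(hsv,(0,0,150),(179,80,255)); m=m|w
    k=np.zeros_like(m);x0,y0,x1,y1=box;k[y0:y1,x0:x1]=255;m&=k
    m=cv2.morphologyEx(m,cv2.MORPH_CLOSE,np.ones((5,5)))
    m=cv2.morphologyEx(m,cv2.MORPH_OPEN,np.ones((5,5)))
    c=max(cv2.findContours(m,cv2.RETR_EXTERNAL,cv2.CHAIN_APPROX_NONE)[0],key=cv2.contourArea)[:,0,:]
    P=np.array([fonz(d,u,v,57)[:2] for u,v in c],np.float32)
    r=cv2.minAreaRect(P);print(n,np.round(r[0],1),np.round(r[1],1),round(r[2],1))
tile('lg',(40,80,40),(80,255,255),(140,80,212,175))
tile('dg',(40,80,30),(80,255,255),(208,155,277,252))
tile('or',(3,120,60),(20,255,255),(278,158,342,250))
for n,p,z in [('board FL',(384,52),45),('board NL',(109,68),45),('board NR',(137,296),45),('bd FR',(372,292),45),
  ('rul',(111,107),49),('rul2',(130,107),49),('rul3',(128,249),49),('rul4',(147,246),49),
  ('tr gr near R',(131,62),38),('tr gr far',(396,52),38),('tro a',(196,303),38),('tro b',(374,297),38),
  ('rodtip',(414,216),132),('rodpost',(512,208),132),('frtop',(411,145),109+0)]:
    print(n,fonz(d,*p,z).round(1))
E
```

```text
[[-0.001  1.     0.   ]
 [ 0.     0.    -1.   ]
 [-1.    -0.001 -0.   ]]
lg [441.8  64.9] [74.8 53.2] 85.1
dg [509. -16.] [52.9 91.3] 4.2
or [574.8 -14.5] [86.3 52.4] 89.1
board FL [651.8 145.3  45. ]
board NL [360.8 139.1  45. ]
board NR [ 360.7 -139.6   45. ]
bd FR [ 657.6 -128.1   45. ]
rul [364.3  95.   49. ]
rul2 [388.1  92.5  49. ]
rul3 [364.5 -70.5  49. ]
rul4 [391.1 -65.8  49. ]
tr gr near R [385.2 143.   38. ]
tr gr far [667.3 148.1  38. ]
tro a [ 439.  -149.3   38. ]
tro b [ 663.5 -140.3   38. ]
rodtip [ 6.58e+02 -5.00e-01  1.32e+02]
rodpost [763.8   7.3 132. ]
frtop [658.6  55.7 109. ]
```

```bash
python3 - <<'E'
from h import *
a=cv2.imread('pics/wrist0.png')[120:300,380:540];cv2.imwrite('pics/c1.png',cv2.resize(a,None,fx=3,fy=3,interpolation=cv2.INTER_CUBIC))
a=cv2.imread('pics/scene0.png')[140:320,160:400];cv2.imwrite('pics/c2.png',cv2.resize(a,None,fx=3,fy=3,interpolation=cv2.INTER_CUBIC))
a=cv2.imread('pics/wrist0.png')[80:260,130:350];cv2.imwrite('pics/c3.png',cv2.resize(a,None,fx=3,fy=3,interpolation=cv2.INTER_CUBIC))
E
```

```text
(no output)
```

View pics/c1.png

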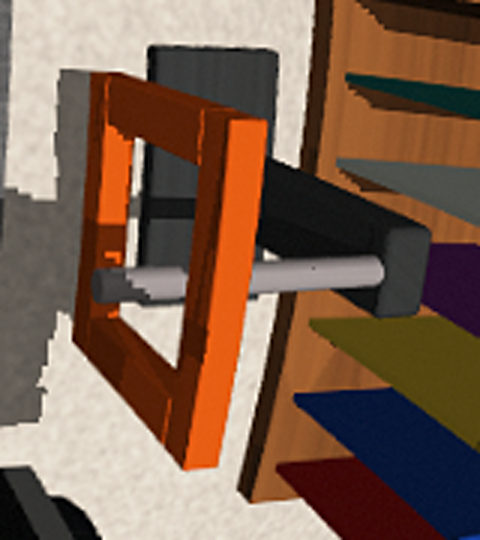

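View pics/c2.png

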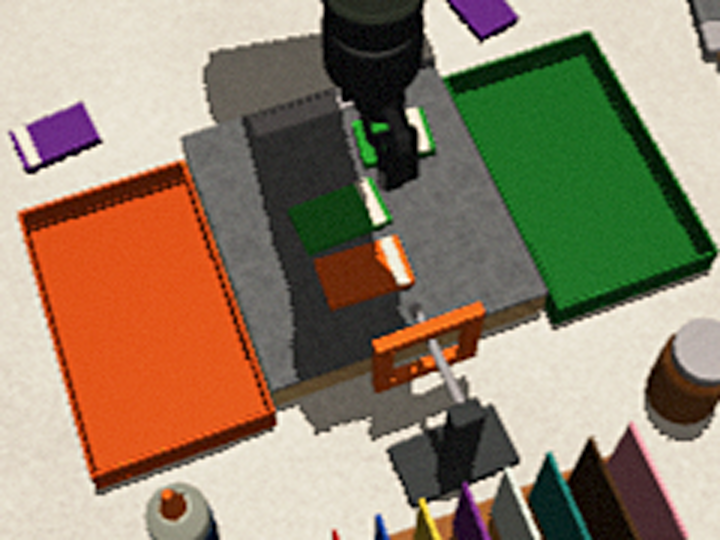

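View pics/c3.png

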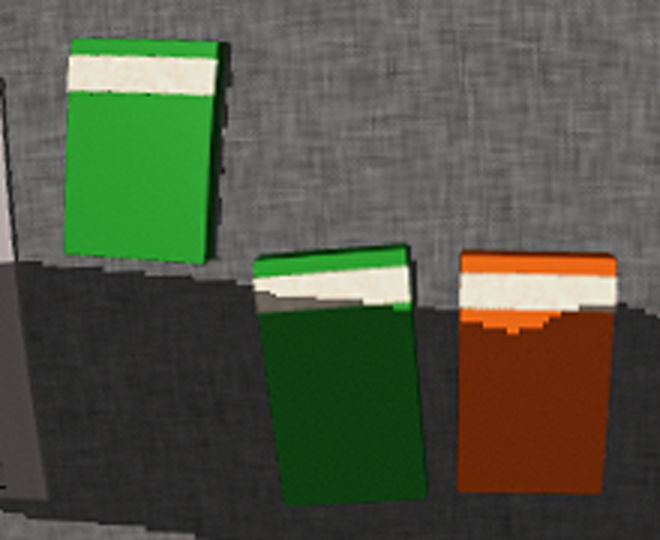

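Candidates: the tile at (177,130) measures 75 mm, so it is green_short. The one at (243,205) measures 91 mm, so it is green_long. The only orange tile is at (309,204), 86 mm. The crops confirm this. I'll sweep green_short left first, with the fingers slightly open to make a wide pusher.

Request:
jog_arm --pt "0.5 -0.7 -0.1 0 0.18" --pt "0.5 -0.7 0 0 0.18" --pt "0.5 -0.7 0 0 0.18" --pt "0.5 -0.6 0 0 0.18" --pt "0.6 0 0 0 0.18" --pt "0.6 0 0 0 0.18" --pt "0 0 0 0 0.18"

```text
t: 0.73
eef_pos: [437.4, 4.4, 98.0]
tool_rot: [0.501, 0.5, 0.499, -0.499]
contact_force: [-1.6, -0.9, -0.7]
opening: 15.6
```

Request:
jog_arm --pt "0.6 0.1 0 0 0.18" --pt "0.5 0 0 0 0.18" --pt "0.1 0 0 0 0.18" --pt "0 0 0 0 0.18"

```text
t: 1.07
eef_pos: [443.1, 4.2, 50.8]
tool_rot: [0.501, 0.501, 0.499, -0.499]
contact_force: [0.5, -0.1, 0.6]
opening: 15.8
```

```bash
python3 - <<'E'
from h import *
snap('wrist','w1');o=bot.get_obs();print(o['eef_pos'],o['contact_force'])
E
```

```text
[443.3927168    4.17927905  51.29833972] [-0.13451268 -0.35784097 -0.08480358]
```

View pics/w1.png

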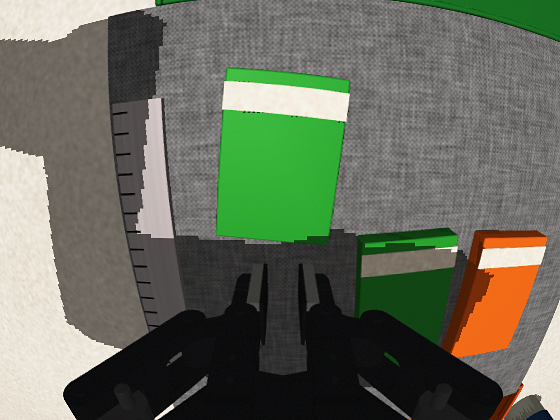

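Request:
jog_arm --pt "0.03 0 -0.2 0 0.18" --pt "0 0 -0.3 0 0.18" --pt "0 0 -0.5 0 0.18" --pt "0 0 -0.7 0 0.18" --pt "0 0 -0.8 0 0.18" --pt "0 0 -0.8 0 0.18" --pt "0 0 -0.6 0 0.18" --pt "0 0 0 0 0.18"

```text
t: 1.78
eef_pos: [453.1, 168.8, 61.1]
tool_rot: [0.504, 0.507, 0.493, -0.496]
contact_force: [0.6, 0.6, 0.5]
opening: 15.0
```

```bash
python3 - <<'E'
from h import *
snap('wrist','w2');o=bot.get_obs();print(o['eef_pos'],o['contact_force'])
E
```

```text
[453.16983735 167.36573576  61.16510361] [-0.11322264 -0.03155183 -0.49612889]
```

View pics/w2.png

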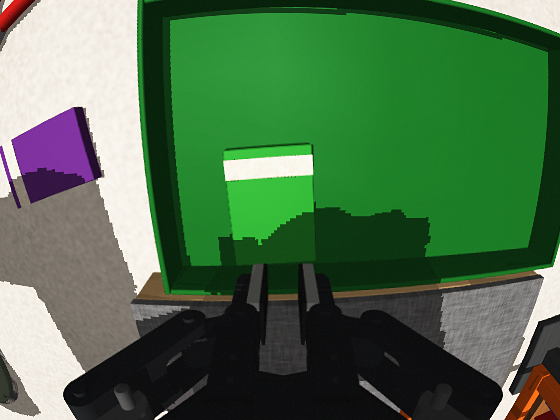

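The tile dropped into the green tray at (268,210). Next is green_long, with its tail near (512,-62).

Request:
jog_arm --pt "-0.9 0 0 0 0.18" --pt "-0.3 0.2 0.7 0 0.18" --pt "0 0.2 0.9 0 0.18" --pt "0 0.2 0.9 0 0.18" --pt "0 0.2 0.9 0 0.18" --pt "0 0.2 0.9 0 0.18" --pt "0 0.2 0.9 0 0.18" --pt "0 0.2 0.7 0 0.18" --pt "0 0 0.2 0 0.18" --pt "0 0 0 0 0.18"

```text
t: 2.67
eef_pos: [512.0, -91.5, 122.9]
tool_rot: [0.509, 0.508, 0.489, -0.494]
contact_force: [-0.8, 0.2, -0.3]
opening: 15.3
```

```bash
cat > g.py <<'E'
from bench import bot
from scipy.spatial.transform import Rotation as Ro
o=bot.get_obs();print(o['t'],o['eef_pos'].round(1),o['contact_force'].round(1));print(Ro.from_quat(o['tool_rot'],scalar_first=True).as_matrix().round(3))
E
python3 g.py
```

```text
2.6667 [512.  -91.5 122.9] [-0.8  0.2 -0.3]
[[ 0.035  0.999 -0.004]
 [-0.006 -0.004 -1.   ]
 [-0.999  0.035  0.006]]
```

Request:
jog_arm --pt "0.7 -0.04 -0.05 0 0.18" --pt "0.7 0 0 0 0.18" --pt "0.3 0 0 0 0.18" --pt "0.08 0 0 0 0.18" --pt "0 0 0 0 0.18"

```text
t: 3.08
eef_pos: [513.0, -89.4, 53.3]
tool_rot: [0.51, 0.51, 0.487, -0.493]
contact_force: [0.2, 0.1, 0.6]
opening: 15.2
```

```bash
python3 - <<'E'
from h import *
snap('wrist','w3')
E
python3 g.py
```

```text
3.1333 [513.1 -89.4  53.7] [-0.2  0.   0.4]
[[ 0.04   0.999 -0.007]
 [-0.007 -0.007 -1.   ]
 [-0.999  0.04   0.006]]
```

View pics/w3.png

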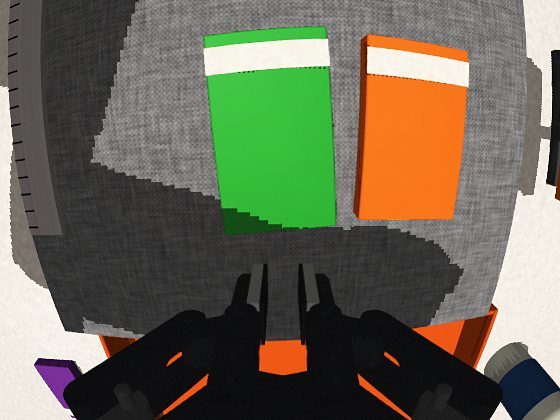

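Request:
jog_arm --pt "0.12 0 -0.1 0 0.18" --pt "0.02 0 -0.3 0 0.18" --pt "0.02 0 -0.4 0 0.18" --pt "0.02 -0.02 -0.5 0 0.18" --pt "0.02 -0.02 -0.5 0 0.18" --pt "0 0 -0.2 0 0.18"

```text
t: 3.63
eef_pos: [516.0, -5.0, 49.8]
tool_rot: [0.512, 0.512, 0.483, -0.492]
contact_force: [-1.4, -0.5, -0.9]
opening: 15.5
```

```bash
python3 - <<'E'
from h import *
snap('wrist','w4')
E
python3 g.py
```

```text
3.6833 [516.1  -4.3  49.9] [-0.7  0.4 -0.3]
[[ 0.049  0.999 -0.008]
 [-0.009 -0.007 -1.   ]
 [-0.999  0.049  0.008]]
```

View pics/w4.png

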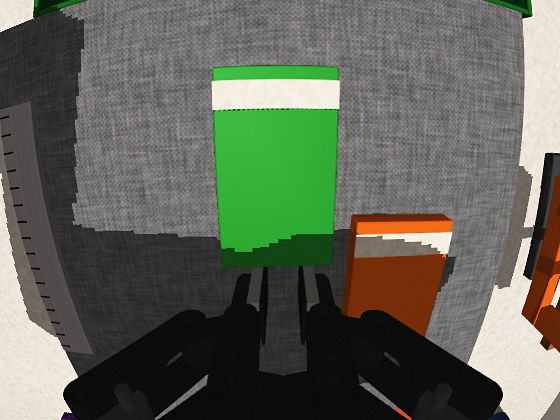

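Good: the tile is square against the pusher. I'll carry on over the edge.

Request:
jog_arm --pt "0.02 0 -0.3 0 0.18" --pt "0.03 -0.02 -0.5 0 0.18" --pt "0.04 -0.04 -0.7 0 0.18" --pt "0.05 -0.04 -0.8 0 0.18" --pt "0.05 -0.04 -0.8 0 0.18" --pt "0 0 -0.7 0 0.18" --pt "0 0 -0.3 0 0.18" --pt "0 0 0 0 0.18"

```text
t: 4.35
eef_pos: [522.6, 159.1, 48.3]
tool_rot: [0.521, 0.513, 0.472, -0.492]
contact_force: [-0.6, 0.4, 0.8]
opening: 15.2
```

```bash
python3 - <<'E'
from h import *
snap('wrist','w5')
E
python3 g.py
```

```text
4.4 [522.5 158.2  48.2] [ 0.9  0.2 -0.1]
[[ 0.07   0.997 -0.015]
 [-0.029 -0.013 -0.999]
 [-0.997  0.071  0.028]]
```

View pics/w5.png

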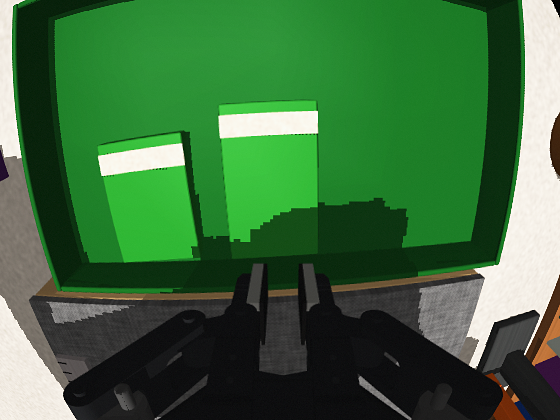

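Both green tiles lie flat in the tray, at (145,200) and (268,185). Next is the orange tile: approach from its +y end and sweep right.

Request:
jog_arm --pt "-0.9 0.1 0 0 0.18" --pt "-0.3 0.3 0.5 0 0.18" --pt "0 0.3 0.7 0 0.18" --pt "0 0.3 0.7 0 0.18" --pt "0 0.3 0.5 0 0.18" --pt "0 0.1 0.1 0 0.18" --pt "0 0 0 0 0.18"

```text
t: 4.98
eef_pos: [573.7, 48.1, 105.2]
tool_rot: [0.521, 0.512, 0.47, -0.495]
contact_force: [-0.5, 0.5, -0.3]
opening: 15.7
```

```bash
python3 - <<'E'
from h import *
snap('wrist','w6')
E
python3 g.py
```

```text
5.0333 [573.3  48.5 105.1] [-0.3  0.2  0.1]
[[ 0.067  0.998 -0.016]
 [-0.034 -0.014 -0.999]
 [-0.997  0.068  0.033]]
```

View pics/w6.png

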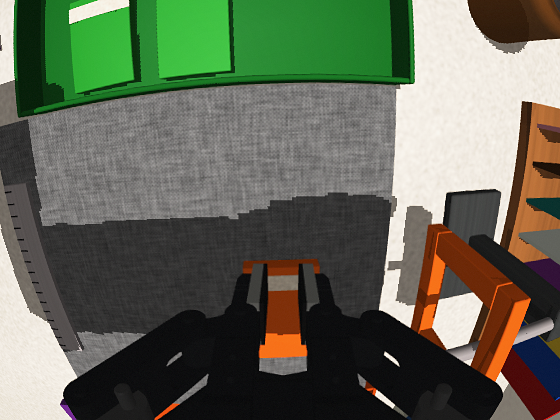

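Request:
jog_arm --pt "0.6 -0.03 -0.15 0 0.18" --pt "0.5 0 0 0 0.18" --pt "0.25 0 0 0 0.18" --pt "0.08 0 0 0 0.18" --pt "0.05 0 0 0 0.18" --pt "0 0 0 0 0.18"

```text
t: 5.53
eef_pos: [574.6, 54.3, 46.7]
tool_rot: [0.522, 0.512, 0.471, -0.494]
contact_force: [-0.8, 0.8, 0.6]
opening: 15.3
```

```bash
python3 g.py
```

```text
5.5333 [574.6  54.3  46.7] [-0.8  0.8  0.6]
[[ 0.068  0.998 -0.015]
 [-0.034 -0.012 -0.999]
 [-0.997  0.069  0.033]]
```

Request:
jog_arm --pt "-0.06 0 0.15 0 0.18" --pt "0 0 0.3 0 0.18" --pt "0.02 0 0.4 0 0.18" --pt "0.02 0 0.5 0 0.18" --pt "0.02 0 0.2 0 0.18"

```text
t: 5.95
eef_pos: [573.7, -8.0, 51.6]
tool_rot: [0.524, 0.511, 0.472, -0.492]
contact_force: [-0.2, 0.9, -0.1]
opening: 15.1
```

```bash
python3 - <<'E'
from h import *
snap('wrist','w7')
snap('side','s7')
E
python3 g.py
```

```text
6.05 [573.7  -7.4  51.3] [0.1 0.2 0.4]
[[ 0.07   0.998 -0.008]
 [-0.032 -0.006 -0.999]
 [-0.997  0.07   0.032]]
```

View pics/w7.png

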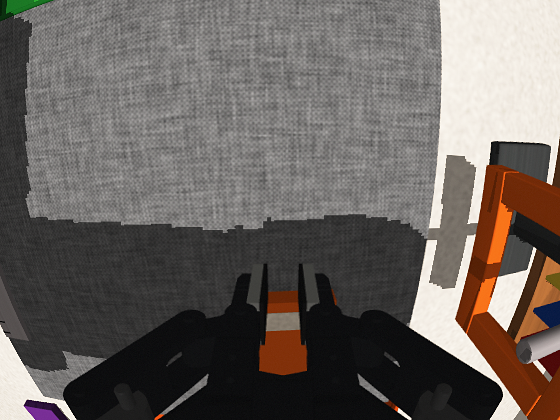

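```bash
python3 - <<'E'
from h import *
d=load('scene0')
for p,z in [((221,327),10),((219,305),150),((312,283),132),((300,262),132),((395,274),5),((312,300),0)]: print(p,onz(d,*p,z).round(0))
E
```

```text
(221, 327) [ 771. -253.   10.]
(219, 305) [ 757. -236.  150.]
(312, 283) [776.  -4. 132.]
(300, 262) [714. -12. 132.]
(395, 274) [795. 252.   5.]
(312, 300) [783.   3.   0.]
```

Glue is at about (760,-240), well clear. Continuing the sweep.

Request:
jog_arm --pt "0.03 0 0.3 0 0.18" --pt "0.04 0 0.5 0 0.18" --pt "0.05 0 0.7 0 0.18" --pt "0.05 0 0.8 0 0.18" --pt "0.05 0 0.8 0 0.18" --pt "0.02 0 0.7 0 0.18" --pt "0 0 0.2 0 0.18" --pt "0 0 0 0 0.18"

```text
t: 6.72
eef_pos: [574.2, -171.3, 46.6]
tool_rot: [0.525, 0.51, 0.475, -0.488]
contact_force: [0.3, 0.1, 0.3]
opening: 15.3
```

```bash
python3 - <<'E'
from h import *
snap('wrist','w8')
snap('scene','sc8')
a=cv2.imread('pics/sc8.png')[140:320,160:400];cv2.imwrite('pics/sc8c.png',cv2.resize(a,None,fx=3,fy=3,interpolation=cv2.INTER_CUBIC))
E
python3 g.py
```

```text
6.8167 [ 574.  -169.2   46.5] [0.1 0.3 0.2]
[[ 0.071  0.997  0.003]
 [-0.026  0.005 -1.   ]
 [-0.997  0.071  0.027]]
```

View pics/w8.png

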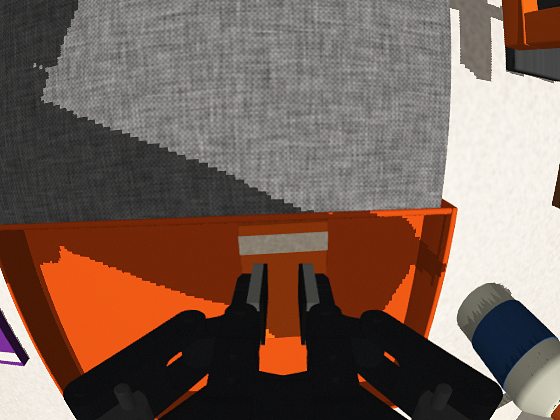

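View pics/sc8c.png

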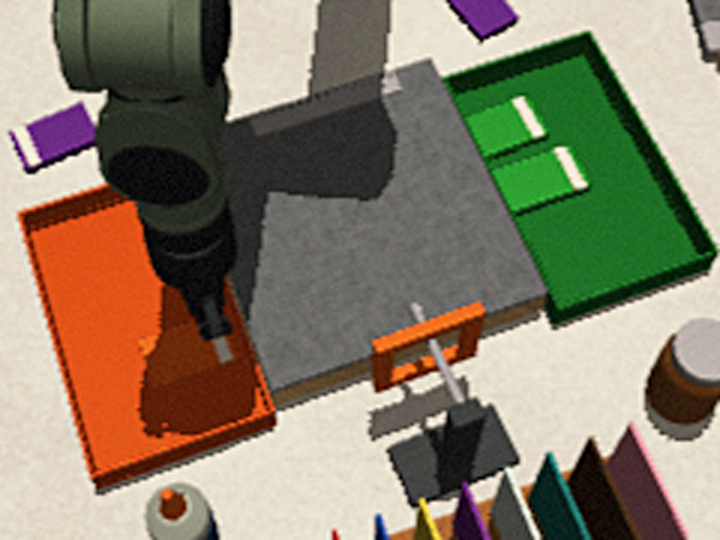

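The orange tile lies in the orange tray. Next is the frame. I'll measure its position on the rod, then drag it off with shut fingertips just above the rod.

```bash
python3 - <<'E'
from h import *
d=load('wrist0')
for n,(u,v),z in [('front L',(230,120),153),('front R',(185,468),153),('back L',(265,120),153),('back R',(217,465),153),('rodtip top',(97,285),132),('rod at post',(382,270),137),('post top L',(383,315),138),('post top far',(428,232),138)]:
    print(n,fonz(d,380+u/3,120+v/3,z).round(1))
d=load('scene0')
# crop c2 scale3 offset(160,140)
for n,(u,v),z in [('fr top front L',(482,303),153),('fr top front R',(372,348),153),('rodtip',(415,308),132),('post top', (462,405),138)]:
    print(n,onz(d,160+u/3,140+v/3,z).round(1))
E
```

```text
front L [680.   51.2 153. ]
front R [683.8 -47.1 153. ]
back L [690.8  51.9 153. ]
back R [694.6 -46.8 153. ]
rodtip top [6.563e+02 4.000e-01 1.320e+02]
rod at post [753.8   6.9 137. ]
post top L [757.3  -7.4 138. ]
post top far [770.   19.6 138. ]
fr top front L [686.   55.3 153. ]
fr top front R [692.8 -47.5 153. ]
rodtip [662.4   3.9 132. ]
post top [760.3   7.6 138. ]
```

Request:
jog_arm --pt "-1 0 0 0 0" --pt "-1 0 0 0 0" --pt "-1 0 -0.2 0 0" --pt "-0.6 0.3 -0.6 0 0" --pt "0 0.5 -0.8 0 0" --pt "0 0.5 -0.8 0 0" --pt "0 0.5 -0.6 0 0" --pt "0 0.5 -0.3 0 0" --pt "0 0 0 0 0"

```text
t: 7.57
eef_pos: [652.2, -8.8, 198.3]
tool_rot: [0.525, 0.507, 0.484, -0.483]
contact_force: [-0.4, 0.5, -0.3]
opening: 0.0
```

```bash
python3 - <<'E'
from h import *
snap('wrist','w9')
snap('side','s9')
E
python3 g.py
```

```text
7.6667 [649.1 -11.  197.5] [ 0.2 -0.2 -0.9]
[[ 0.061  0.998  0.017]
 [-0.016  0.018 -1.   ]
 [-0.998  0.06   0.017]]
```

View pics/w9.png

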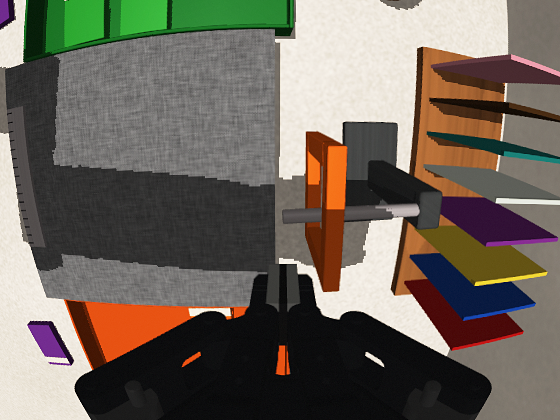

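Request:
jog_arm --pt "0 0.6 -0.2 0 0" --pt "0 0.7 -0.2 0 0" --pt "0 0.6 0 0 0" --pt "0.3 0 0 0 0" --pt "0.3 0 0 0 0" --pt "0.2 0 0 0 0" --pt "0 0 0 0 0"

```text
t: 8.25
eef_pos: [717.3, 6.5, 162.9]
tool_rot: [0.52, 0.503, 0.488, -0.489]
contact_force: [-0.5, -0.1, -0.5]
opening: 0.0
```

```bash
python3 - <<'E'
from h import *
snap('wrist','w10')
snap('side','s10')
a=cv2.imread('pics/s10.png')[130:290,140:340];cv2.imwrite('pics/s10c.png',cv2.resize(a,None,fx=3.5,fy=3.5,interpolation=cv2.INTER_CUBIC))
E
python3 g.py
```

```text
8.35 [718.    6.5 164.8] [-0.3 -0.4  0.2]
[[ 0.047  0.999  0.016]
 [-0.017  0.017 -1.   ]
 [-0.999  0.047  0.018]]
```

View pics/w10.png

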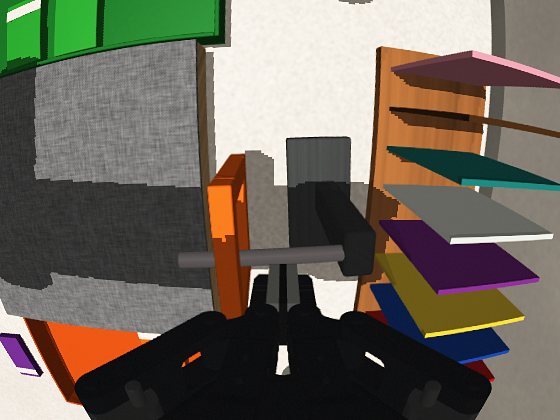

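View pics/s10c.png

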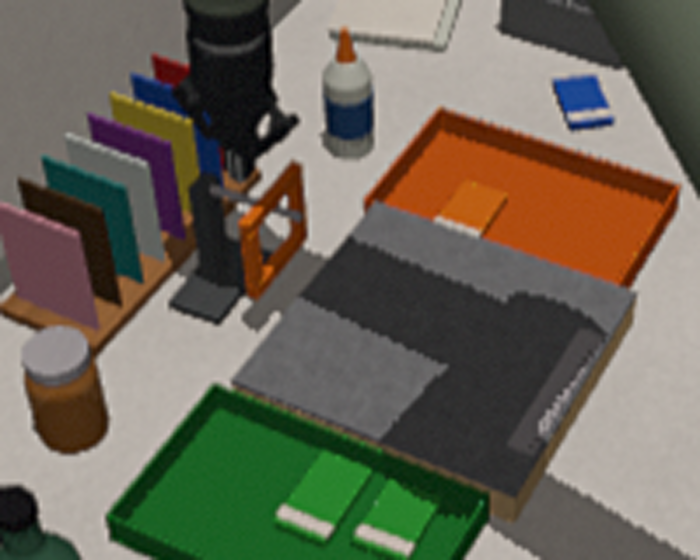

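```bash
python3 - <<'E'
from h import *
d=load('w10')
for p in [(182,260),(260,254),(285,252),(340,252)]: print(fonz(d,*p,135).round(1))
print(fonz(d,247,253,153),fonz(d,237,165,153), fproj(d,(718,6.5,165)))
E
```

```text
[658.2   2.  135. ]
[705.1   6.5 135. ]
[719.6   7.8 135. ]
[752.1   7.3 135. ]
[698.80914644  16.12679511 153.        ] [694.96900188  62.05384707 153.        ] (np.float64(284.87931338330986), np.float64(280.85416787389113))
```

Request:
jog_arm --pt "0.25 0.05 -0.03 0 0" --pt "0.2 0 0 0 0" --pt "0.1 0 0 0 0" --pt "0 0 0 0 0"

```text
t: 8.68
eef_pos: [720.6, 6.6, 143.0]
tool_rot: [0.52, 0.504, 0.487, -0.488]
contact_force: [-0.4, -0.3, 0.6]
opening: -0.2
```

```bash
python3 g.py
```

```text
8.6833 [720.6   6.6 143. ] [-0.4 -0.3  0.6]
[[ 0.049  0.999  0.015]
 [-0.017  0.016 -1.   ]
 [-0.999  0.049  0.018]]
```

Request:
jog_arm --pt "-0.01 -0.2 0.01 0 0" --pt "-0.01 -0.2 0.01 0 0" --pt "-0.01 -0.2 0.01 0 0" --pt "-0.01 -0.2 0.01 0 0" --pt "-0.01 -0.2 0.01 0 0" --pt "0 0 0 0 0"

```text
t: 9.18
eef_pos: [684.2, 4.1, 146.3]
tool_rot: [0.523, 0.507, 0.484, -0.485]
contact_force: [0.5, 0.2, 0.0]
opening: -0.2
```

```bash
python3 - <<'E'
from h import *
snap('wrist','w11')
snap('side','s11')
a=cv2.imread('pics/s11.png')[130:290,140:340];cv2.imwrite('pics/s11c.png',cv2.resize(a,None,fx=3.5,fy=3.5,interpolation=cv2.INTER_CUBIC))
E
python3 g.py
```

```text
9.2833 [685.3   4.1 146.2] [-0.3  0.4 -0.3]
[[ 0.062  0.998  0.016]
 [-0.017  0.017 -1.   ]
 [-0.998  0.061  0.018]]
```

View pics/w11.png

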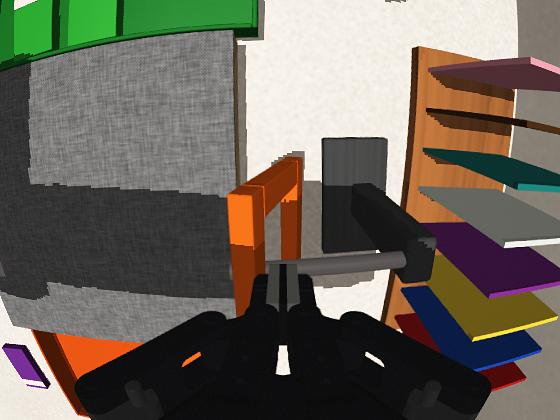

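View pics/s11c.png

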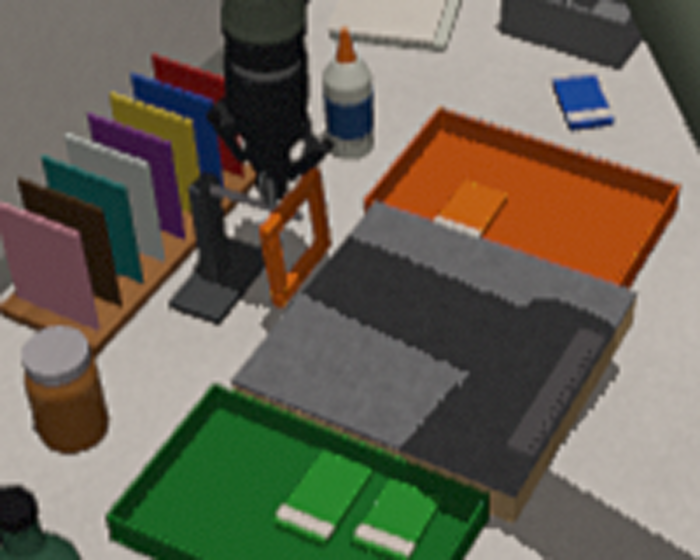

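Request:
jog_arm --pt "0.08 0 0 0 0" --pt "0 0 0 0 0" --pt "0 0 0 0 0" --pt "0 0 0 0 0" --pt "0 0 0 0 0" --pt "0 0 0 0 0" --pt "0 0 0 0 0"

```text
t: 9.87
eef_pos: [686.3, 4.1, 141.4]
tool_rot: [0.523, 0.506, 0.484, -0.485]
contact_force: [-0.1, -0.5, 0.5]
opening: -0.0
```

```bash
python3 - <<'E'
from h import *
snap('wrist','w12')
snap('side','s12')
a=cv2.imread('pics/s12.png')[130:290,140:340];a=cv2.resize(a,None,fx=3,fy=3,interpolation=cv2.INTER_CUBIC)
b=cv2.imread('pics/w12.png')[130:340,180:440];b=cv2.resize(b,None,fx=2.2,fy=2.2,interpolation=cv2.INTER_CUBIC)
cv2.imwrite('pics/s12c.png',a);cv2.imwrite('pics/w12c.png',b)
E
python3 g.py
```

```text
9.9667 [686.4   4.1 141.5] [-0.3 -0.2  0.3]
[[ 0.06   0.998  0.016]
 [-0.017  0.017 -1.   ]
 [-0.998  0.06   0.018]]
```

View pics/s12c.png

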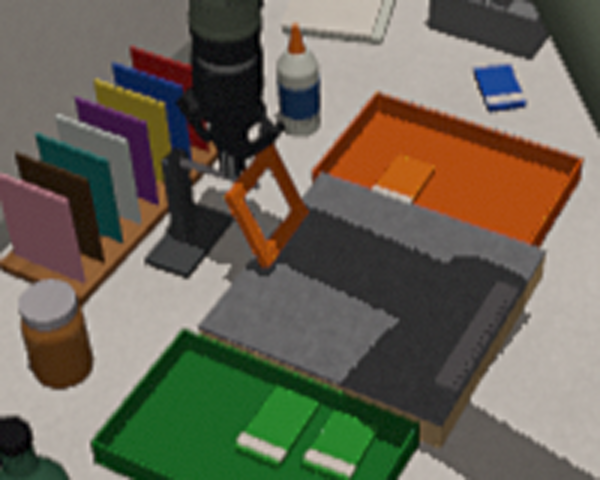

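View pics/w12c.png

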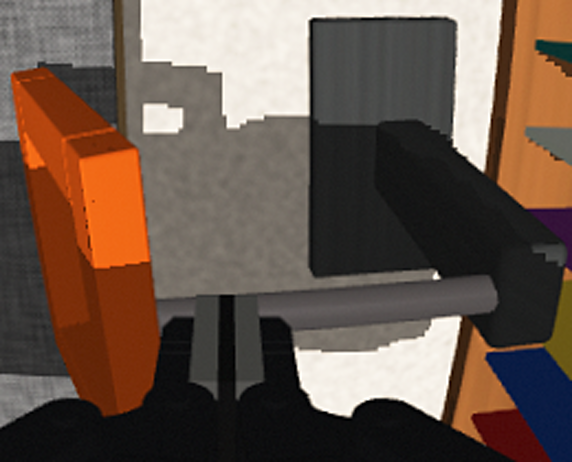

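Request:
jog_arm --pt "0 0 0 0 0" --pt "0 0 0 0 0" --pt "0 0 0 0 0" --pt "0 0 0 0 0" --pt "0 0 0 0 0" --pt "0 0 0 0 0" --pt "0 0 0 0 0" --pt "0 0 0 0 0" --pt "0 0 0 0 0" --pt "0 0 0 0 0"

```text
t: 10.8
eef_pos: [686.3, 4.1, 141.5]
tool_rot: [0.523, 0.506, 0.484, -0.485]
contact_force: [-0.8, 0.2, -0.0]
opening: 0.2
```

```bash
python3 - <<'E'
from h import *
d=snap('wrist','w13')
snap('side','s13')
a=cv2.imread('pics/s13.png')[130:290,140:340];a=cv2.resize(a,None,fx=3,fy=3,interpolation=cv2.INTER_CUBIC)
b=cv2.imread('pics/w13.png')[130:340,180:440];b=cv2.resize(b,None,fx=2.2,fy=2.2,interpolation=cv2.INTER_CUBIC)
cv2.imwrite('pics/s13c.png',a);cv2.imwrite('pics/w13c.png',b)
E
python3 g.py
```

```text
10.9 [686.3   4.  141.6] [0.9 0.4 0. ]
[[ 0.06   0.998  0.016]
 [-0.017  0.017 -1.   ]
 [-0.998  0.06   0.018]]
```

View pics/s13c.png

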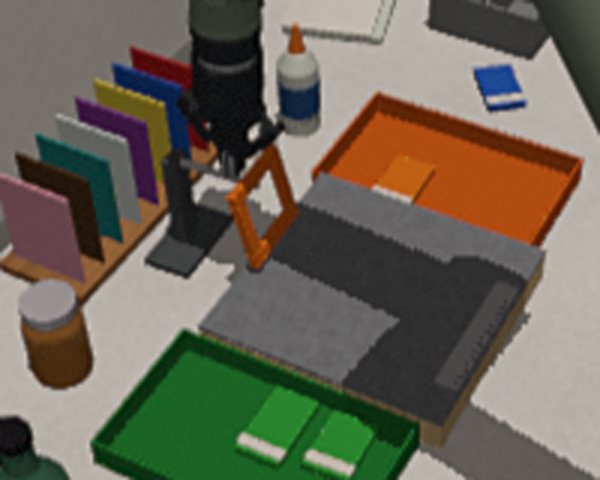

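View pics/w13c.png

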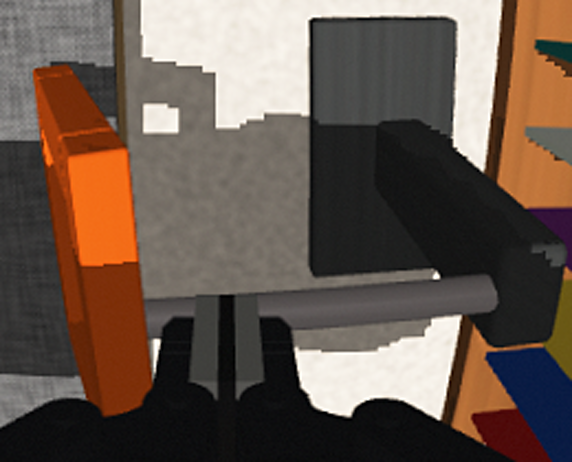

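Request:
jog_arm --pt "0 0 0 0 0" --pt "0 0 0 0 0" --pt "0 0 0 0 0" --pt "0 0 0 0 0" --pt "0 0 0 0 0" --pt "0 0 0 0 0" --pt "0 0 0 0 0" --pt "0 0 0 0 0" --pt "0 0 0 0 0" --pt "0 0 0 0 0"

```text
t: 11.73
eef_pos: [686.2, 4.1, 141.5]
tool_rot: [0.523, 0.506, 0.484, -0.485]
contact_force: [0.6, 0.0, 0.5]
opening: -0.3
```

Request:
jog_arm --pt "0 0 0 0 0" --pt "0 0 0 0 0" --pt "0 0 0 0 0" --pt "0 0 0 0 0" --pt "0 0 0 0 0" --pt "0 0 0 0 0" --pt "0 0 0 0 0" --pt "0 0 0 0 0" --pt "0 0 0 0 0" --pt "0 0 0 0 0"

```text
t: 12.57
eef_pos: [686.3, 4.0, 141.5]
tool_rot: [0.523, 0.506, 0.484, -0.485]
contact_force: [0.8, -0.7, 1.2]
opening: -0.4
```

```bash
python3 - <<'E'
from h import *
d=snap('wrist','w14')
snap('side','s14')
a=cv2.imread('pics/s14.png')[130:290,140:340];a=cv2.resize(a,None,fx=3,fy=3,interpolation=cv2.INTER_CUBIC)
b=cv2.imread('pics/w14.png')[130:340,180:440];b=cv2.resize(b,None,fx=2.2,fy=2.2,interpolation=cv2.INTER_CUBIC)
cv2.imwrite('pics/s14c.png',a);cv2.imwrite('pics/w14c.png',b)
E
python3 g.py
```

```text
12.6667 [686.3   4.  141.5] [ 0.3 -0.1 -0.2]
[[ 0.06   0.998  0.016]
 [-0.017  0.017 -1.   ]
 [-0.998  0.06   0.018]]
```

View pics/s14c.png

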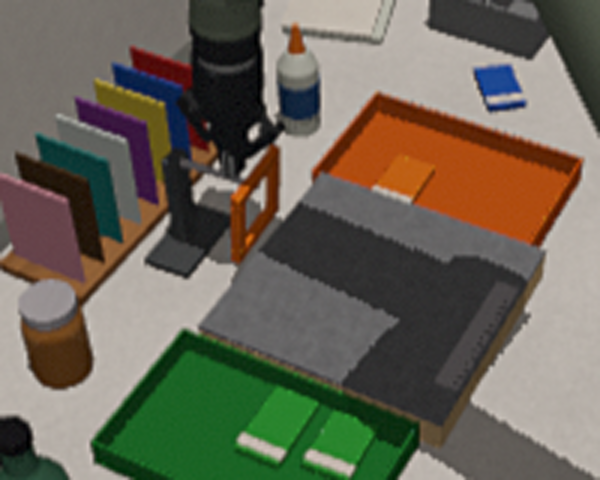

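View pics/w14c.png

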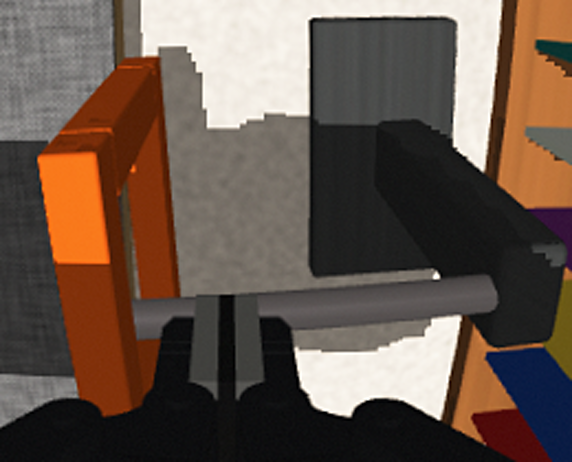

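```bash
python3 - <<'E'
from h import *
d=load('w14')
f=lambda u,v,z:fonz(d,180+u/2.2,130+v/2.2,z).round(1)
print('top back L',f(103,150,153),'top front L',f(38,153,153),'bot back',f(160,62,53),'top back R',f(138,390,153), 'bot front',f(122,62,53), 'board edge',f(115,120,45),'rod tip?',f(135,320,135))
E
```

```text
top back L [661.3  49.8 153. ] top front L [648.7  49.3 153. ] bot back [669.2  49.4  53. ] top back R [666.1  -5.2 153. ] bot front [656.9  49.5  53. ] board edge [653.4  28.   45. ] rod tip? [664.8   2.3 135. ]
```

The frame now hangs almost still, with its top bar at x≈649–661 over the rod's end. My jaws open along x, so I'll grip the top bar from above and slide it off the tip under control, instead of risking an uncontrolled tip at the board edge.

Request:
jog_arm --pt "-0.5 0 0 0 0" --pt "-0.5 -0.1 0 0 0.5" --pt "0 -0.3 0.05 0 0.5" --pt "0 -0.3 0 0 0.5" --pt "0 -0.1 0 0 0.5" --pt "0 0 0 0 0.5" --pt "0 0 0 0 0.5"

```text
t: 13.25
eef_pos: [651.1, 2.1, 180.7]
tool_rot: [0.523, 0.506, 0.485, -0.485]
contact_force: [0.3, 0.3, 0.0]
opening: 42.6
```

```bash
python3 - <<'E'
from h import *
d=snap('wrist','w15')
E
python3 g.py
```

```text
13.3 [651.2   2.1 180.6] [ 1.2 -0.1 -0. ]
[[ 0.06   0.998  0.016]
 [-0.017  0.017 -1.   ]
 [-0.998  0.059  0.018]]
```

View pics/w15.png

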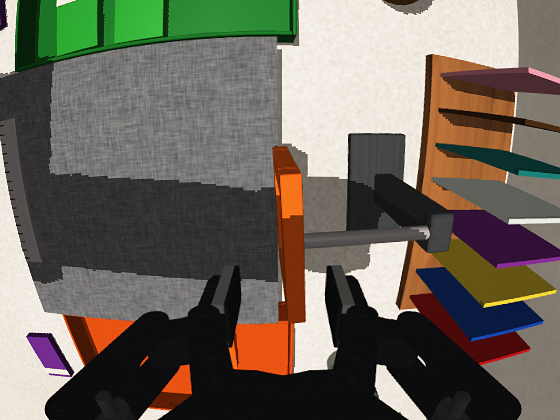

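Request:
jog_arm --pt "0.4 0.02 0 0 0.5" --pt "0.35 0 0 0 0.5" --pt "0.2 0 0 0 0.5" --pt "0.05 0 0 0 0.5" --pt "0 0 0 0 0.5"

```text
t: 13.72
eef_pos: [657.3, 1.5, 139.2]
tool_rot: [0.524, 0.507, 0.484, -0.484]
contact_force: [-0.4, -0.3, 1.6]
opening: 42.7
```

```bash
python3 g.py
```

```text
13.7167 [657.3   1.5 139.2] [-0.4 -0.3  1.6]
[[ 0.062  0.998  0.016]
 [-0.017  0.017 -1.   ]
 [-0.998  0.062  0.018]]
```

Request:
jog_arm --pt "-0.02 0 0 0 0" --pt "0 0 0 0 0" --pt "0 0 0 0 0" --pt "0 0 0 0 0" --pt "0 0 0 0 0" --pt "0 0 0 0 0"

```text
t: 14.22
eef_pos: [658.6, 1.4, 142.0]
tool_rot: [0.524, 0.507, 0.483, -0.484]
contact_force: [-0.6, -0.1, -0.5]
opening: 10.2
```

```bash
python3 - <<'E'
from h import *
d=snap('wrist','w16')
snap('side','s16')
a=cv2.imread('pics/s16.png')[130:290,140:340];a=cv2.resize(a,None,fx=3,fy=3,interpolation=cv2.INTER_CUBIC)
cv2.imwrite('pics/s16c.png',a)
E
python3 g.py
```

```text
14.3167 [658.6   1.4 141.9] [ 0.1 -0.7 -0.7]
[[ 0.064  0.998  0.016]
 [-0.017  0.017 -1.   ]
 [-0.998  0.064  0.018]]
```

View pics/w16.png

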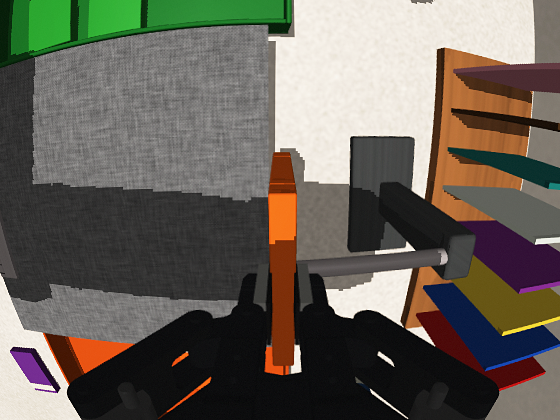

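View pics/s16c.png

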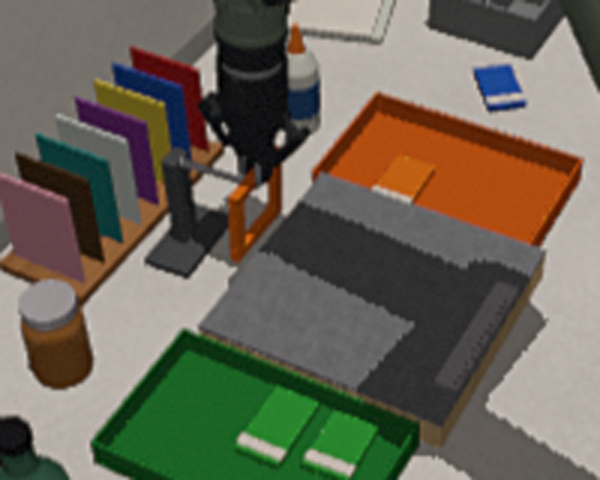

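Request:
jog_arm --pt "-0.1 0 0 0 0" --pt "-0.03 -0.2 0 0 0" --pt "-0.03 -0.3 0 0 0" --pt "-0.03 -0.4 0 0 0" --pt "-0.03 -0.4 0 0 0" --pt "-0.03 -0.3 0 0 0" --pt "0 0 0 0 0"

```text
t: 14.9
eef_pos: [589.1, 0.6, 148.5]
tool_rot: [0.524, 0.507, 0.484, -0.484]
contact_force: [0.2, 0.4, -0.9]
opening: 10.4
```

```bash
python3 - <<'E'
from h import *
d=snap('wrist','w17')
snap('side','s17')
a=cv2.imread('pics/s17.png')[130:290,140:340];a=cv2.resize(a,None,fx=3,fy=3,interpolation=cv2.INTER_CUBIC)
cv2.imwrite('pics/s17c.png',a)
E
python3 g.py
```

```text
15.0 [5.918e+02 4.000e-01 1.489e+02] [ 0.   0.9 -0.3]
[[ 0.066  0.998  0.016]
 [-0.017  0.017 -1.   ]
 [-0.998  0.066  0.019]]
```

View pics/w17.png

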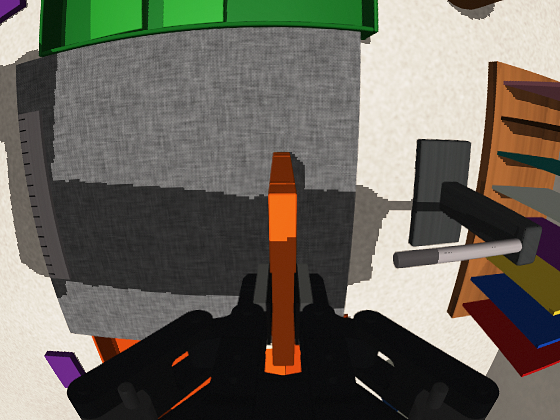

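View pics/s17c.png

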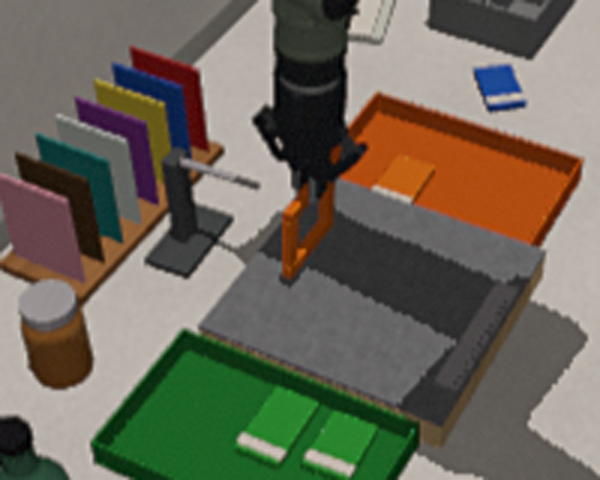

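Request:
jog_arm --pt "-0.6 -0.1 0.1 0 0" --pt "-0.3 -0.2 0.5 0 0" --pt "0 -0.3 0.8 0 0" --pt "0 -0.3 0.8 0 0" --pt "0 -0.3 0.8 0 0" --pt "0 -0.3 0.8 0 0" --pt "0 -0.2 0.8 0 0" --pt "0 0 0.6 0 0" --pt "0 0 0.3 0 0" --pt "0 0 0 0 0"

```text
t: 15.83
eef_pos: [534.2, -231.6, 189.0]
tool_rot: [0.531, 0.508, 0.48, -0.48]
contact_force: [-0.2, 0.2, 0.6]
opening: 9.6
```

```bash
python3 - <<'E'
from h import *
d=snap('wrist','w18')
snap('scene','sc18')
a=cv2.imread('pics/sc18.png')[140:320,140:380];cv2.imwrite('pics/sc18c.png',cv2.resize(a,None,fx=3,fy=3,interpolation=cv2.INTER_CUBIC))
E
python3 g.py
```

```text
15.9333 [ 534.  -228.9  188.7] [-0.4  0.3 -1.1]
[[ 0.079  0.997  0.025]
 [-0.02   0.026 -0.999]
 [-0.997  0.079  0.022]]
```

View pics/w18.png

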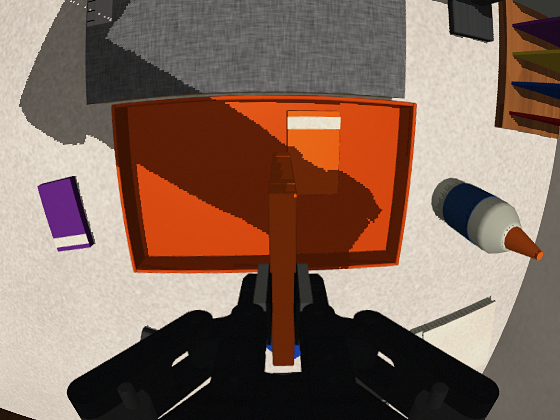

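View pics/sc18c.png

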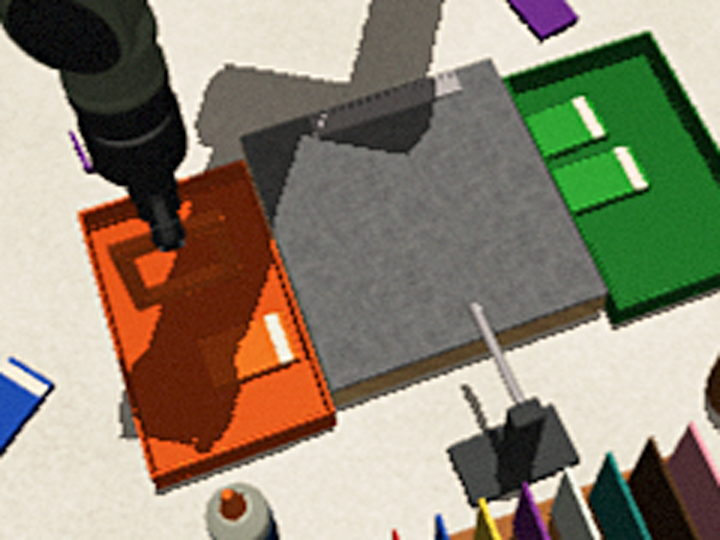

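```bash
python3 - <<'E'
from h import *
d=load('w18')
for n,p,z in [('rim NL',(115,103),38),('rim FL',(414,103),38),('rim FR',(398,264),38),('rim NR',(135,270),38),('tile',(289,111),16),('t',(339,111),16),('t',(338,193),16),('t',(300,193),16)]: print(n,fonz(d,*p,z).round(0))
E
```

```text
rim NL [ 389. -142.   38.]
rim FL [ 671. -139.   38.]
rim FR [ 676. -311.   38.]
rim NR [ 390. -314.   38.]
tile [ 552. -155.   16.]
t [ 601. -153.   16.]
t [ 605. -237.   16.]
t [ 566. -237.   16.]
```

Request:
jog_arm --pt "0.3 -0.3 0 0 0" --pt "0.5 -0.3 0 0 0" --pt "0.5 -0.05 0 0 0" --pt "0.5 0 0 0 0" --pt "0.3 0 0 0 0" --pt "0.1 0 0 0 0" --pt "0 0 0 0 0"

```text
t: 16.52
eef_pos: [518.6, -219.4, 96.7]
tool_rot: [0.535, 0.505, 0.485, -0.473]
contact_force: [0.2, -0.3, -0.1]
opening: 10.0
```

```bash
python3 - <<'E'
from h import *
d=snap('wrist','w19')
E
python3 g.py
```

```text
16.5667 [ 518.7 -219.3   97.2] [-0.5  0.6 -1.4]
[[ 0.083  0.996  0.041]
 [-0.015  0.042 -0.999]
 [-0.996  0.082  0.019]]
```

View pics/w19.png

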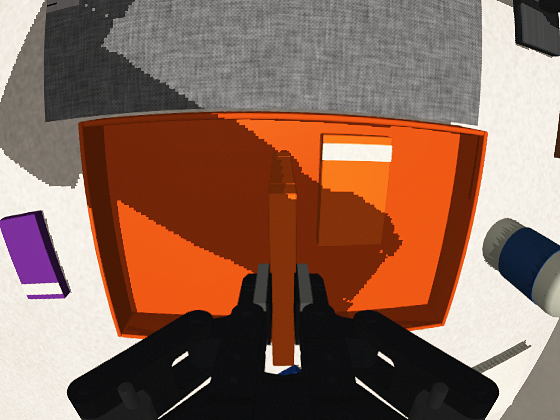

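Request:
jog_arm --pt "0.08 0 0 0 0" --pt "0.05 0 0 0 0" --pt "0 0 0 0 0"

```text
t: 16.82
eef_pos: [521.3, -218.5, 93.9]
tool_rot: [0.536, 0.505, 0.484, -0.471]
contact_force: [-0.3, -0.2, 0.1]
opening: 10.3
```

Request:
jog_arm --pt "0 0 0 0 0.5" --pt "0 0 0 0 0.5" --pt "0 0 0 0 0.5" --pt "0 0 0 0 0.5"

```text
t: 17.15
eef_pos: [522.8, -219.5, 96.1]
tool_rot: [0.538, 0.506, 0.483, -0.471]
contact_force: [0.2, 0.1, -0.5]
opening: 42.8
```

```bash
python3 - <<'E'
from h import *
d=snap('wrist','w20')
E
python3 g.py
```

```text
17.2 [ 522.9 -219.6   96.2] [-0.4 -0.8  0.1]
[[ 0.09   0.995  0.043]
 [-0.019  0.045 -0.999]
 [-0.996  0.089  0.023]]
```

View pics/w20.png

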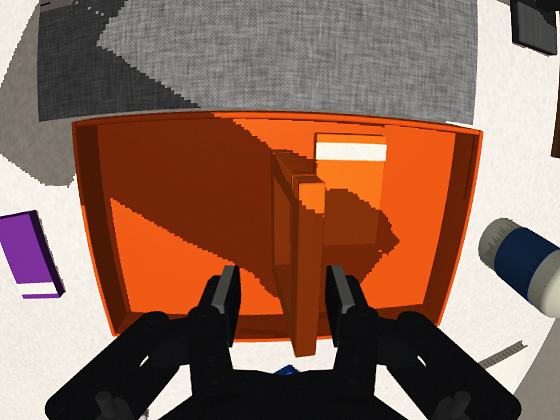

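The frame stands upright, leaning slightly to +x against a finger. I'll tip it towards −x, into the clear part of the tray.

Request:
jog_arm --pt "0 -0.3 0 0 0.5" --pt "0 -0.4 0 0 0.5" --pt "0 -0.5 0 0 0.5" --pt "0 -0.4 0 0 0.5" --pt "0 -0.2 0 0 0.5" --pt "0 0 0 0 0.5"

```text
t: 17.7
eef_pos: [450.3, -223.9, 90.3]
tool_rot: [0.539, 0.506, 0.482, -0.471]
contact_force: [-0.4, -0.2, 0.0]
opening: 43.0
```

```bash
python3 - <<'E'
from h import *
d=snap('wrist','w21')
E
python3 g.py
```

```text
17.75 [ 451.2 -224.2   90.6] [ 0.4 -0.   0.8]
[[ 0.094  0.995  0.044]
 [-0.021  0.046 -0.999]
 [-0.995  0.093  0.025]]
```

View pics/w21.png

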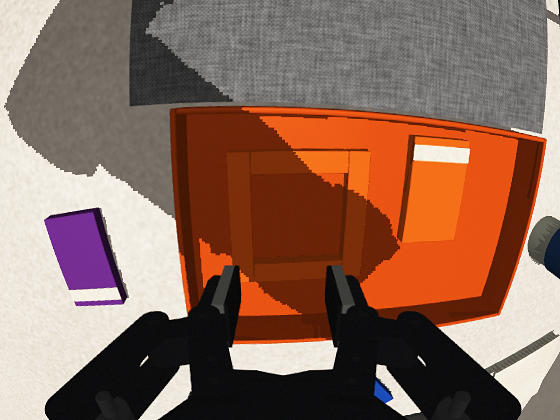

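The frame now lies flat in the orange tray. I'll retreat and check everything.

Request:
jog_arm --pt "-0.9 0 0 0 0.5" --pt "-1 0 0 0 0.5" --pt "-1 0 -0.3 0 0.5" --pt "-1 0 -0.8 0 0.5" --pt "-0.5 0 -1 0 0.5" --pt "0 0 -1 0 0.5" --pt "0 0 -1 0 0.5" --pt "0 0 -0.8 0 0.5" --pt "0 0 -0.5 0 0.5" --pt "0 0 0 0 0.5"

```text
t: 18.58
eef_pos: [438.2, -7.4, 266.8]
tool_rot: [0.544, 0.512, 0.475, -0.466]
contact_force: [-1.7, 0.4, -0.2]
opening: 42.9
```

```bash
python3 - <<'E'
from h import *
for n in ('wrist','side','scene'): snap(n,n+'F')
for n,b in (('side',(130,330,120,360)),('scene',(120,340,140,420))):
    a=cv2.imread(f'pics/{n}F.png')[b[0]:b[1],b[2]:b[3]];cv2.imwrite(f'pics/{n}Fc.png',cv2.resize(a,None,fx=2.7,fy=2.7,interpolation=cv2.INTER_CUBIC))
E
python3 g.py
```

```text
18.7333 [438.4 -10.9 266.4] [ 0.6 -1.1  0.3]
[[ 0.113  0.993  0.035]
 [-0.023  0.038 -0.999]
 [-0.993  0.112  0.027]]
```

View pics/wristF.png

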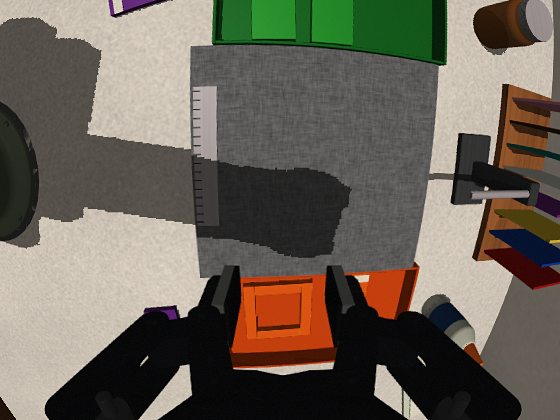

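View pics/sideFc.png

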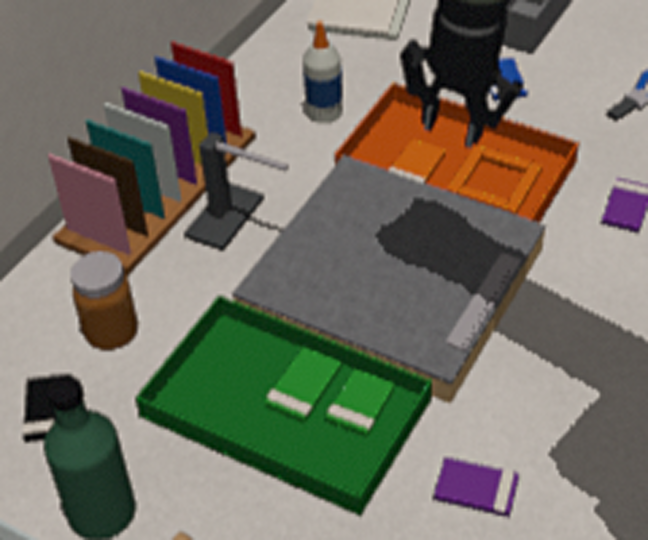

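View pics/sceneFc.png

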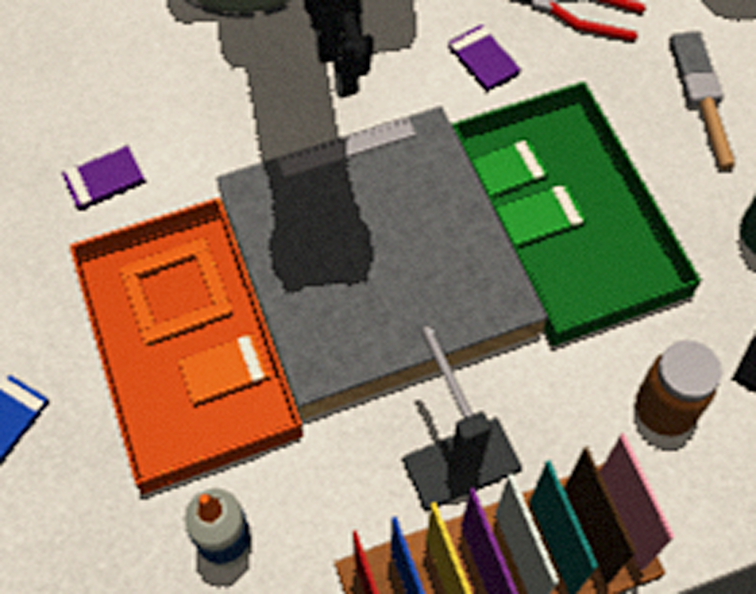

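Everything looks flat. I'll check the green tiles' footprints at floor height (a tilted tile would measure wrong), then hand in.

```bash
python3 - <<'E'
from h import *
for tag in ('side',):
    d=load(tag+'F');im=cv2.imread(f'pics/{tag}F.png');hsv=cv2.cvtColor(im,cv2.COLOR_BGR2HSV)
    m=cv2.inRange(hsv,(0,0,0),(179,255,255))*0
    g=cv2.inRange(hsv,(40,60,125),(85,255,255))|cv2.inRange(hsv,(0,0,120),(179,80,255))
    x0,y0,x1,y1=120+265//3,130+335//3,120+1,0
    k=np.zeros_like(g);k[255:292,216:268]=255
    poly=np.array([[120+265/2.7,130+345/2.7],[120+300/2.7,130+338/2.7],[120+398/2.7,130+376/2.7],[120+375/2.7,130+435/2.7],[120+265/2.7,130+418/2.7]]).astype(int)
    k=cv2.fillPoly(np.zeros_like(g),[poly],255)
    for c in cv2.findContours(g&k,cv2.RETR_EXTERNAL,cv2.CHAIN_APPROX_NONE)[0]:
        if cv2.contourArea(c)<80: continue
        P=np.array([onz(d,u,v,16)[:2] for u,v in c[:,0]],np.float32);r=cv2.minAreaRect(P);print(np.round(r[0]),np.round(r[1]),round(r[2]))
E
```

```text
[447. 193.] [54. 72.] 2
[519. 201.] [86. 53.] 89
```

```bash
python3 -c "
from bench import bot
print(bot.sign_off())"
```

```text
the job is handed in; nothing more can be done
None
```

I swept the two green offcuts left into the green tray and the orange offcut right into the orange tray. I gripped the frame by its top bar, slid it off the open end of the rod and stood it in the orange tray. Then I tipped it flat beside the orange offcut. I handed the job in at about 19 s; sign-off gave no verdict.

**Last checks:**
- **Positions:** The final camera views show all four pieces lying in their own trays.
- **Flatness:** At floor height, the green tiles measure 54 x 72 mm and 86 x 53 mm. That is 3–4 mm shorter than their true lengths, which I put down to pixel size, so they are flat. I judged the orange tile and the frame flat by eye only.
- **Surroundings:** Everything visible in the final views looked unmoved, and the robot touched nothing at hand-in. I made no numerical check of this, and I didn't look at the nippers again.

**What did not go to plan:**
- **Frame push:** My first push on the hanging frame set it swinging, so I waited for it to settle and gripped it instead of pushing it off onto the board.
- **Tool tilt:** The tool slowly tilted to about 6.5° over the run. I allowed for this in the moves.

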